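Join two soap layers in a ratchet clamp and keep the squeeze

ROBOT

A 6-joint arm with a two-finger parallel gripper is mounted at the origin on a cart in front of the work surface, level with it; the furniture and walls round the work are solid. World frame = base frame: x ahead of the robot, y to its left, z up, the work surface at z = 0. Lengths are in m, angles in rad, forces in N, time in s.
With the tool pointing down it reaches from about 0.35 to 0.85 m from the base axis. Payload 8.1 kg.
Tool frame: the origin (TCP) lies at the very end of the fingers, on their centre line; the grasp point (between the pads) lies robot.grip_point_offset behind it (robot.grip_point_offset is the distance from the TCP to the grasp point, in m); y points along the fingers, z is the direction in which the jaws open and shut, and the axes are right-handed (so a half turn about y gives the same grasp; the last joint's range is limited). The gripper opens to 85 mm and grips with 20 to 120 N. Pads are 22 mm wide; open, the fingers measure 114 mm over their backs; the gripper's body (76 mm by 85 mm) begins 54 mm behind the grasp point. The pads swing forward as they close: fully open they stand 13 mm farther back than shut.
Start: joints at [1.089, 0.13, 1.488, -0, 1.523, -0.085], TCP at [0.232, 0.553, 0.231] pointing down, gripper open.
Joint ranges: [-2.96, 2.96], [-0.89, 2.26], [0.02, 2.5], [-1.34, 4.48], [0, 2.73], [-2.66, 2.66]. Speed limits (rad/s): [2.39, 2.39, 2.79, 3.14, 3.14, 3.14].

INTERFACE

Orientations are given as a rotation vector (axis times angle).
In Python, from plant import robot gives the robot as it stands.
- The arm moves only by the shell command python3 -m crank 'ROWS' [FORCE]. ROWS is a JSON object of lists of equal length, an entry for each row: "dp": the shift along the tool's x, y, z in m, a list of three; "turn": the turn, a rotation vector about the tool's x, y, z in rad, a list of three; "gripper": the finger opening in m, from 0 to 0.0854. In form: {"dp": [[dx, dy, dz], ...], "turn": [[rx, ry, rz], ...], "gripper": [gripper, ...]}. A call has 1 to 5 rows; each row shifts and turns the pose as measured when the row begins, along the tool's axes as they then stand; what a row does not reach is not made up. A row lasts 1/12 s, in which the tool goes at most 41.7 mm and 7.16 degrees, less where a joint would pass 70% of its speed; a pose out of reach is approached as far as the arm can. A call is refused whole if a number of a shift passes 0.0417 or a number of a turn 0.125, either way. A call with a gripper value outside its range is refused whole. The fingers move at their own pace and stop on an object; FORCE is the grip in N (left out, the last holds). Time passes only in rows, so rows that do not move let the fingers close. It gives the time, the measured TCP pose, the force and the opening at its end, in the units of the state.
- robot.state(): the state, without advancing time (a new reading comes with each control period).
- robot.capture(name): name is "scene" or "top"; returns (picture, depth): 400x640x3 uint8, blue, green, red; 400x640 float32, m along the optical axis (not along the pixel's ray), 0 where there is no reading.
- robot.camera_info(name): a dict with "mtx" (3x3 intrinsics, pixels), "k1" (the pictures are not rectified: a ray, as slopes to the right and down, at radius r is drawn at 1 + k1 r^2 times it, then the intrinsics apply), "rvec" (rotation vector, rad) and "tvec" (3), from world to camera coordinates, as OpenCV has them. Camera axes: x right, y down, z forward; pixel columns grow to the right and rows downward; lengths in m; the calibration is good to about 2 mm. A picture is of the moment at which its call begins. camera_info takes no time and is no camera call.
- robot.sign_off(): hands the job in, once; it reports no verdict.
Trained networks look in the newest picture that a camera, given by its name, has taken for a name from the list of things; names that differ only in an ending like _2 or _b are one class to them, and where a whole thing is asked for, a point or a joint stands for the part that bears it (a point fixed in the world has none). Each returns a list of dicts, best first, with "score" (0 to 1); they miss things now and then, are a little off and sometimes report something else, mostly with a low value. They report only what shows in the picture. A call takes as long as a camera call. They do not tell look-alikes from the thing itself.
- robot.look_for(camera, query): "box" ([centre column, centre row, width, height] in pixels, round what is visible of it).
- robot.silhouettes(camera, query): "pixels" (400x640 bool, what is visible of it) and "box" ([centre column, centre row, width, height] in pixels, round what is visible of it).
- robot.tip_of(camera, query): "uv" ([column, row] in pixels: a listed point, or the origin of a listed thing).
The state is a dict: "time_s": time; "joint_positions": joint angles; "joint_vel": joint speeds; "tau": joint torques, N m; "tcp_pos": TCP position; "ee_rot": TCP orientation; "wrist_force": force on the tool from outside, world axes, zero at the start; "ft_torque": the same for the moment, N m; "width": finger opening in m.
Only numpy, scipy, OpenCV 4.12 (cv2) and the standard library are available. Lean on these libraries where they do the work, as an engineer would, in place of code of your own. Each camera call takes 0.05 s, during which the arm holds its last target.

TASK

The two soap bars standing in the jig are to be joined into one two-layer bar, and your hand will be busy on the clamp while they take, so first set the shop timer, one key at a time: clear it (left round key), add a minute (middle round key), start it (wide right key). Then pump the clamp's trigger, working the clamp by that trigger alone, until its sprung pad has pushed both bars together against the stop and the spring behind the pad is shortened by about 8 mm; soap is soft, so never squash the spring by more than 12 mm, and do not touch the bars or knock the things around. Finish while still squeezing: keep hold of the trigger with the spring at that pressure and do not let go.

Things in the scene. Friction and masses are not known exactly. Their poses are not given: they have to be found in the camera images.
- jig: Joining jig, fixed to the table: light wood board 116 x 262 x 18 mm with a one-hand ratchet bar clamp screwed on, lying on its side. Origin on the table below the pushing axis. Jig +y: the way the clamp pushes, to the end stop; jig -x: the way grip and trigger stick out. The works lie at z = 45 mm. Black clamp frame: x -52 to +18, y -85 to +2 mm, top z = 62 mm, pin head 3 mm higher.
- stop_face (a point): middle of the face of the wooden end stop (92 mm wide, 60 mm tall) that the bars are pushed against; axes as the jig's
- grip_back (a point): on the back (jig -y) face of the clamp's fixed black grip, 88 mm out (jig -x) from the pushing axis, where a hand squeezes. The grip is 14 mm thick (y -76 to -62 mm), z 30 to 60 mm, from the frame to x = -146 mm. It never moves: squeezing moves only the trigger towards it. Axes as the jig's
- trigger_front (a point): on the front (jig +y) face of the grey trigger, 50 mm out from its pivot, z = 45 mm. The trigger stands on the jig +y side of the grip, is 9 mm thick, z 34 to 56 mm, bulges forward at this point and ends 83 mm from the pivot. At rest this point is about 54 mm (along jig y) from grip_back, fully squeezed about 35 mm. Axes turn with the trigger
- clamp_trigger (a joint): turn of the trigger about its upright pivot at jig (-38, -41) mm: 0 rad = out (at rest), grows as squeezed, stop at 0.38. A spring brings it out again (2 to 3 N at trigger_front). After 0.03 to 0.2 rad of play a squeeze drives the bar, 26 mm per rad (1 mm of trigger_front = 0.5 mm of bar). With the pad's spring 8 mm short it pushes back with about 9 N
- clamp_bar (a joint): travel of the notched bar that carries the pad (m), 0 to 0.050, growing towards the stop; starts at 0 to 0.012. Teeth every 4 mm: a full squeeze moves it about 9 mm and 8 mm stay when the trigger goes out; after a part squeeze it keeps the whole teeth passed and slips back less than 4 mm under the spring's load. Unloaded it stays put (2.5 N friction)
- clamp_pad (a joint): how much the coil spring behind the pad is shortened (m): 0 = free, 0.018 = shut. 1.2 N per mm, 1 N to start. Free, about 21 mm of the coil shows between the bright cup on the bar and the back of the pad; the coil sinks into the cup as it shortens.
- pad_face (a point): middle of the pad's face (black, 66 mm wide, 42 mm tall), at the end of the bar in front of a bright coil spring; axes as the jig's
- soap_left: cut soap bar 54 x 80 x 26 mm, loose, on its long edge on the board, nearer the stop, wide faces across the push. Origin: middle of the wide face that looks at the clamp; z axis to the stop (26 mm through), x axis up, y axis along its length
- soap_right: a bar of the same size between soap_left and the pad, standing the same way; origin and axes as for soap_left. When all gaps are closed, pad_face is 52 mm from stop_face
- timer: white shop timer, fixed on the table, 92 (x) x 136 (y) x 24 mm, origin under its centre; blank grey display on its far (+x) half, a row of three black keys on its near half. Left means its +y.
- key_left_top (a point): middle of the top of the left round key (18 mm across), 31.5 mm above the table
- key_middle_top (a point): middle of the top of the middle round key (18 mm across), 31.5 mm above the table
- key_right_top (a point): middle of the top of the wide right key (20 x 34 mm), 31.5 mm above the table
- key_left (a joint): how far this key is down (m): 0 up, 0.004 fully down; springs back; fully down takes about 4 N; counts as pressed from 3 mm
- key_middle (a joint): how far this key is down (m): 0 up, 0.004 fully down; springs back; fully down takes about 4 N; counts as pressed from 3 mm
- key_right (a joint): how far this key is down (m): 0 up, 0.004 fully down; springs back; fully down takes about 4 N; counts as pressed from 3 mm
- scraper: bystander: bench scraper with a beech grip, 98 x 122 x 14 mm, lying in front; origin under its centre
- spare_bar: bystander: another cut soap bar lying flat, 54 x 80 x 25 mm, front left; origin under its centre
- dropper: bystander: amber dropper bottle, 32 mm wide, 97 mm tall, standing behind the timer; origin under its centre
- pigment_jar: bystander: small glass jar with a wooden lid, 49 mm wide, 70 mm tall, standing behind the clamp; origin under its centre
Not all that is in view belongs to the job. What is shaped like the soap_left but green is not meant.

How it is judged:
On the way, in this order (a step that is already met when the one before it is completed fails the run):
1. the timer's left key is pressed (clear) (value of joint key_left above 0.003 m), for 0.04 s.
2. then its middle key (one minute) (value of joint key_middle above 0.003 m), for 0.04 s.
3. then its wide right key (start) (value of joint key_right above 0.003 m), for 0.04 s.
4. the trigger is squeezed (value of joint clamp_trigger above 0.12 rad and contact force between the fingers and jig above 0.5 N), for 0.05 s.
5. and comes out again: the trigger is pumped (value of joint clamp_trigger below 0.06 rad), for 0.05 s.
6. the pad has pushed the two bars together (contact force between soap_left and soap_right above 1 N), for 0.1 s.
At the end, for the whole second after the job is handed in: The fingers still squeeze the trigger (more than 0.05 rad in, more than 2 N), the pad's spring is shortened by 4.5 to 11.5 mm, both soap bars stand upright and square, pressed together and against the stop by more than 3 N, and the timer's keys are up (value of joint clamp_pad between 0.0045 and 0.0115 m and value of joint clamp_trigger above 0.05 rad and contact force between the fingers and jig above 2 N and contact force between soap_left and soap_right above 3 N and contact force between soap_left and jig above 3 N and y of soap_left in the frame of jig above 0.096 m and y of soap_right in the frame of jig above 0.07 m and angle between the z axis of soap_left and the z axis of soap_right, either way round below 0.06 rad and angle between the z axis of soap_left and the y axis of jig, either way round below 0.06 rad and angle between each of soap_left, soap_right's own x axis and vertical below 0.08 rad and linear speed of each of soap_left, soap_right below 0.02 m/s and value of joint each of key_left, key_middle, key_right below 0.001 m); the arm keeps its last pose, push and grip.
It fails at once if the spring is squashed by more than 13 mm: the soap is crushed (value of joint clamp_pad above 0.013 m).
It fails at once if two timer keys are down at once (value of joint each of key_left, key_middle above 0.002 m or value of joint each of key_middle, key_right above 0.002 m or value of joint each of key_left, key_right above 0.002 m).
It fails at once if the fingers touch the soap bars (contact force between any of the arm, the fingers and soap_left above 0.5 N or contact force between any of the arm, the fingers and soap_right above 0.5 N).
It fails at once if the pad or bar is pushed by hand instead of by the trigger (contact force between any of the fingers, the arm and clamp_pad_c0 above 2 N or contact force between any of the fingers, the arm and clamp_bar_c0 above 2 N or contact force between any of the fingers, the arm and clamp_bar_c21 above 2 N).
It fails at once if a bystander is knocked away (distance of any of scraper, spare_bar, dropper, pigment_jar from where it was at the start of the episode above 0.02 m).
It also fails if it takes over 54 s, if anything falls off the work surface, if the arm or the gripper's body presses on something with over 40 N, if the wrist force passes 120 N, or if a joint passes its speed limit or range.

## Working session

There is one attempt and no reset: what is moved stays moved. The work goes in short steps, Python scripts to look and compute and a shell command to move; the robot and the scene stay as the last step left them, time stands still between calls to the robot, and variables do not carry over. Pictures are saved under pics/ and viewed, and the job is handed in when it is done.

```bash
ls; mkdir -p pics; python3 - <<'E'
from plant import robot
import cv2
print(robot.state()); print(robot.grip_point_offset)
for c in("scene","top"):
    p,d=robot.capture(c); cv2.imwrite(f"pics/{c}0.png",p); print(c,robot.camera_info(c))
E
```

```text
pics
{'time_s': 0.0, 'joint_positions': array([ 1.08858814e+00,  1.31180009e-01,  1.48926927e+00, -1.77591968e-05,
        1.52300450e+00, -8.54014695e-02]), 'joint_vel': array([ 2.37507335e-03,  1.14905046e-03,  7.78386100e-04,  7.59654288e-04,
       -1.76396780e-05, -1.24294869e-03]), 'tau': array([-1.80516148e-03, -5.69405973e+01, -5.00557387e+01, -2.90389371e-04,
        1.49467302e-02, -2.00429395e-05]), 'tcp_pos': array([0.23161597, 0.55289788, 0.23023868]), 'ee_rot': array([-1.55008648,  0.31175524, -0.31095893]), 'wrist_force': array([-0.4141328 , -0.34917535,  0.01028698]), 'ft_torque': array([-0.0138819 ,  0.03796152, -0.02432644]), 'width': 0.08508128354890276}
0.0187
scene {'mtx': array([[502.7919429 ,   0.        , 314.16026089],
       [  0.        , 502.7919429 , 190.94030898],
       [  0.        ,   0.        ,   1.        ]]), 'k1': -0.10624774933187808, 'rvec': array([ 2.00273038, -0.73111571,  0.44672552]), 'tvec': array([-0.46846615,  0.19926901,  1.04428172])}
top {'mtx': array([[464.37831436,   0.        , 309.45731689],
       [  0.        , 464.37831436, 197.56936064],
       [  0.        ,   0.        ,   1.        ]]), 'k1': -0.11458591220983871, 'rvec': array([ 2.14795408, -2.11161392,  0.14346218]), 'tvec': array([-0.07614482,  0.54166906,  1.11520376])}
```

View pics/scene0.png

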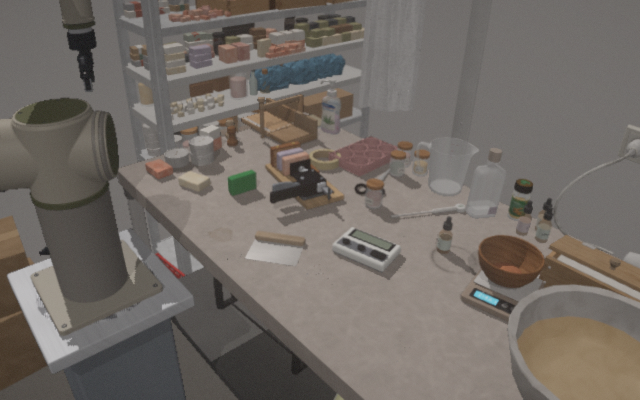

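View pics/top0.png

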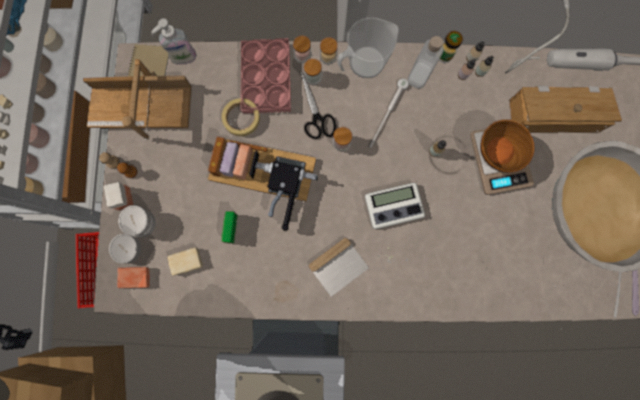

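```bash
cat > h.py <<'E'
import numpy as np, cv2
from plant import robot
def cam(c):
    i=robot.camera_info(c); K=i["mtx"];k=i["k1"];R,_=cv2.Rodrigues(i["rvec"]);return K,k,R,np.array(i["tvec"]).ravel()
def proj(c,P):
    K,k,R,t=cam(c); q=np.atleast_2d(P)@R.T+t; s=q[:,:2]/q[:,2:]; r2=(s**2).sum(1,keepdims=True); s=s*(1+k*r2)
    return s*[K[0,0],K[1,1]]+[K[0,2],K[1,2]]
def ray(c,uv):
    K,k,R,t=cam(c); s=(np.atleast_2d(uv)-[K[0,2],K[1,2]])/[K[0,0],K[1,1]]; u=s.copy()
    for _ in range(20): u=s/(1+k*(u**2).sum(1,keepdims=True))
    return u
def at_z(c,uv,z):
    K,k,R,t=cam(c); u=ray(c,uv); d=np.c_[u,np.ones(len(u))]@R; o=-R.T@t
    return o+d*((z-o[2])/d[:,2])[:,None]
def at_depth(c,uv,dep):
    K,k,R,t=cam(c); u=ray(c,uv); q=np.c_[u,np.ones(len(u))]*np.atleast_1d(dep)[:,None]; return (q-t)@R
E
python3 - <<'E'
from h import *
np.set_printoptions(precision=4,suppress=True)
im={}
for c in("scene","top"):
    im[c]=robot.capture(c)
zs=dict(jig=0,stop_face=.045,grip_back=.045,trigger_front=.045,pad_face=.045,timer=0,key_left_top=.0315,key_middle_top=.0315,key_right_top=.0315,soap_left=.045,soap_right=.045)
for c in("top","scene"):
  p,d=im[c]
  for n,z in zs.items():
    r=robot.tip_of(c,n)
    for x in r[:2]:
        uv=np.array(x["uv"]); print(c,n,round(x["score"],2),uv,at_z(c,uv,z)[0])
p=im["top"][0][130:240,200:430]; cv2.imwrite("pics/t1.png",cv2.resize(p,None,fx=3.4,fy=3.4,interpolation=cv2.INTER_CUBIC))
p=im["scene"][0][130:275,230:410]; cv2.imwrite("pics/s1.png",cv2.resize(p,None,fx=4,fy=4,interpolation=cv2.INTER_CUBIC))
np.save("top_d.npy",im["top"][1]);np.save("top_p.npy",im["top"][0])
E
```

```text
top jig 0.69 [273.8 172. ] [0.6156 0.0285 0.    ]
top stop_face 0.59 [223.9 157.2] [0.6428 0.1524 0.045 ]
top grip_back 0.93 [290.6 208.3] [ 0.5147 -0.0207  0.045 ]
top grip_back 0.71 [381.5 218.9] [ 0.4919 -0.2456  0.045 ]
top trigger_front 0.52 [270.2 197.7] [0.5405 0.0308 0.045 ]
top trigger_front 0.38 [233.1 161. ] [0.6332 0.1283 0.045 ]
top pad_face 0.59 [252.8 162.3] [0.6304 0.0779 0.045 ]
top timer 0.7 [336.8 264.4] [ 0.3795 -0.1383  0.    ]
top timer 0.61 [392.3 202.8] [ 0.5391 -0.2797  0.    ]
top key_left_top 0.49 [380.8 218.9] [ 0.4934 -0.2457  0.0315]
top key_left_top 0.18 [292.3 210.3] [ 0.5116 -0.0243  0.0315]
top key_middle_top 0.47 [395.1 212.8] [ 0.5092 -0.2816  0.0315]
top key_middle_top 0.47 [251.9 163.9] [0.6293 0.0821 0.0315]
top key_right_top 0.67 [398.7 211.4] [ 0.5129 -0.2907  0.0315]
top key_right_top 0.42 [409.6 209.7] [ 0.5176 -0.3182  0.0315]
top soap_left 0.95 [234.3 161.4] [0.6322 0.1252 0.045 ]
top soap_left 0.92 [229.9 227.6] [0.464  0.1287 0.045 ]
top soap_right 0.96 [248.8 163.7] [0.6266 0.0879 0.045 ]
scene jig 0.77 [304.8 190.2] [0.6056 0.0248 0.  
[... 202 characters left out ...]
 [381.1 254.4] [ 0.5077 -0.3496  0.045 ]
scene trigger_front 0.66 [283.8 182.1] [0.5394 0.0345 0.045 ]
scene pad_face 0.61 [297.4 169. ] [0.6156 0.0701 0.045 ]
scene timer 0.61 [364.1 252.3] [ 0.5295 -0.2813  0.    ]
scene timer 0.59 [298.8 168.4] [0.6753 0.1365 0.    ]
scene key_left_top 0.48 [345.8 240.6] [ 0.4971 -0.2512  0.0315]
scene key_middle_top 0.58 [361.7 245.4] [ 0.5122 -0.2874  0.0315]
scene key_middle_top 0.25 [292.3 160.1] [0.6557 0.1434 0.0315]
scene soap_left 0.58 [244.6 184.9] [0.4488 0.0877 0.045 ]
scene soap_left 0.57 [289.7 161.8] [0.6264 0.1187 0.045 ]
scene soap_right 0.58 [299.  164.3] [0.6375 0.0897 0.045 ]
scene soap_right 0.46 [361.5 246.4] [ 0.4954 -0.302   0.045 ]
```

View pics/t1.png

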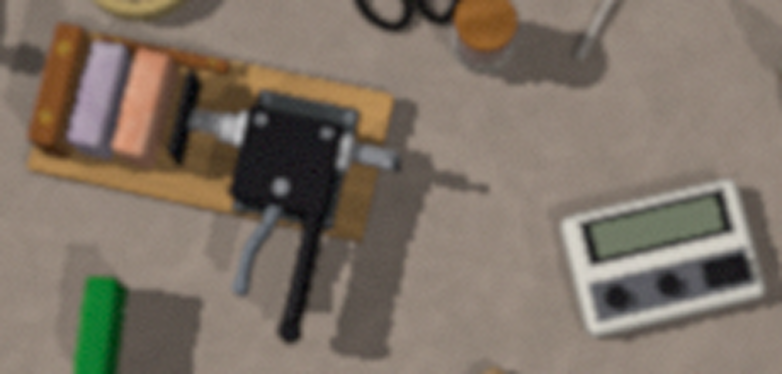

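View pics/s1.png

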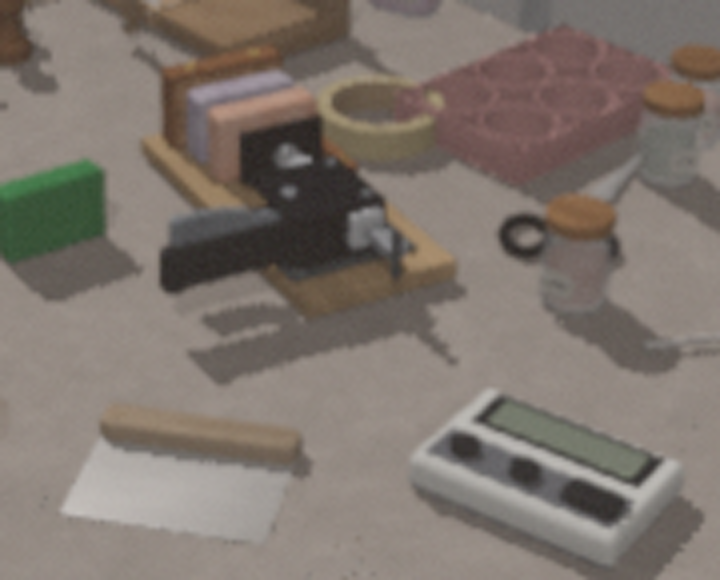

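```bash
python3 - <<'E'
from h import *
from scipy.optimize import least_squares
np.set_printoptions(precision=4,suppress=True)
C=lambda l:np.array(l)/3.4+[200,130]-0.35
pts=[((281,187),(-.038,-.041,.065)),((290,338),(-.146,-.069,.045)),((262,93),(.018,.002,.062)),((357,110),(.018,-.085,.062)),((232,207),(-.052,.002,.062))]
uv=C([p[0] for p in pts]); 
for (a,b),u in zip(pts,uv): print(a,at_z("top",u,b[2])[0])
J=np.array([p[1] for p in pts])
def T(q,J):
    c,s=np.cos(q[2]),np.sin(q[2]); return np.c_[q[0]+c*J[:,0]-s*J[:,1],q[1]+s*J[:,0]+c*J[:,1],J[:,2]]
r=least_squares(lambda q:(proj("top",T(q,J))-uv).ravel(),[.6156,.0285,-.2],loss="soft_l1")
print(r.x,r.fun.reshape(-1,2))
print("board")
for a in[(393,95),(362,240),(28,170)]: print(at_z("top",C([a]),.018)[0])
print("keys")
for a in[(617,297),(670,285),(727,270)]: print(at_z("top",C([a]),.0315)[0])
# timer corners z=.024
print("timer corners")
for a in[(562,220),(735,180),(765,293),(597,335)]: print(at_z("top",C([a]),.024)[0])
d=np.load("top_d.npy")
print("depth keys/pin z")
for a in[(617,297),(670,285),(727,270),(281,187),(290,300),(258,250)]:
    u=C([a]); i=np.round(u[0]).astype(int); print(a,at_depth("top",u,d[i[1],i[0]])[0])
E
```

```text
(281, 187) [ 0.5703 -0.0001  0.065 ]
(290, 338) [ 0.4629 -0.0081  0.045 ]
(262, 93) [0.6406 0.016  0.062 ]
(357, 110) [ 0.6288 -0.0538  0.062 ]
(232, 207) [0.5556 0.0352 0.062 ]
[ 0.6193  0.0301 -0.1953] [[ 1.0852 -1.5039]
 [ 0.4652  0.0985]
 [-5.0716  1.2104]
 [ 1.1243  3.2711]
 [-2.6371 -5.2652]]
board
[ 0.6512 -0.0793  0.018 ]
[ 0.5396 -0.058   0.018 ]
[0.5895 0.1972 0.018 ]
keys
[ 0.4982 -0.2465  0.0315]
[ 0.5076 -0.2856  0.0315]
[ 0.5194 -0.328   0.0315]
timer corners
[ 0.5561 -0.2067  0.024 ]
[ 0.5885 -0.3367  0.024 ]
[ 0.5036 -0.3576  0.024 ]
[ 0.4707 -0.2326  0.024 ]
depth keys/pin z
(617, 297) [ 0.4978 -0.2461  0.0345]
(670, 285) [ 0.5077 -0.2857  0.031 ]
(727, 270) [ 0.5191 -0.3276  0.0332]
(281, 187) [ 0.5703 -0.0001  0.0651]
(290, 300) [ 0.4891 -0.0084  0.0584]
(258, 250) [0.5332 0.0213 0.0019]
```

```bash
python3 - <<'E'
from h import *
np.set_printoptions(precision=4,suppress=True)
for c in("top","scene"):
    p,d=robot.capture(c)
    vv,uu=np.mgrid[:400,:640]; uv=np.c_[uu.ravel(),vv.ravel()]; dd=d.ravel(); m=dd>0
    P=at_depth(c,uv[m],dd[m]); yaw=-.191; c_,s_=np.cos(yaw),np.sin(yaw); q=P[:,:2]-[.6165,.033]
    X=c_*q[:,0]+s_*q[:,1]; Y=-s_*q[:,0]+c_*q[:,1]; Z=P[:,2]
    col=p.reshape(-1,3)[m]
    print(c)
    for lo in np.arange(-.15,-.05,.01):
        g=(X>lo)&(X<lo+.01)&(Y>-.11)&(Y<-.045)&(Z>.04)&(Z<.07)
        t=(X>lo)&(X<lo+.01)&(Y>-.045)&(Y<.02)&(Z>.03)&(Z<.07)
        f=lambda g:(g.sum(),(round(Y[g].min(),4),round(Y[g].max(),4),round(np.median(Z[g]),4)) if g.any() else None)
        print(round(lo,3),"grip",f(g),"trig",f(t))
    g=(abs(Z-.062)<.006)&(X>-.08)&(X<.05)&(Y>-.12)&(Y<.03)
    print("frame",[np.percentile(v[g],[0,2,50,98,100]) for v in(X,Y,Z)])
    g=(Y>-.08)&(Y<-.01)&(abs(Z-.062)<.006)&(X>-.06)&(X<.05); print("frame X",np.percentile(X[g],[0,2,98,100]))
    g=(X<.01)&(X>-.03)&(abs(Z-.062)<.006)&(Y>-.12)&(Y<.02);print("frame Y",np.percentile(Y[g],[0,2,98,100]))
    g=(Y>.02)&(Y<.2)&(X>-.06)&(X<.06)&(Z>.05)&(Z<.09)
    h=np.histogram(Y[g],np.arange(.02,.17,.004)); print(list(zip(np.round(h[1],3),h[0],[np.round(np.median(Z[g][(Y[g]>=a)&(Y[g]<a+.004)]),3) if n else 0 for a,n in zip(h[1],h[0])])))
    g=(abs(Z-.018)<.004)&(X>-.1)&(X<.1)&(Y>-.17)&(Y<.2); print("board",np.percentile(X[g],[1,99]),np.percentile(Y[g],[1,99]))
E
```

```text
top
-0.15 grip (np.int64(20), (np.float64(-0.0764), np.float64(-0.0602), np.float64(0.059))) trig (np.int64(0), None)
-0.14 grip (np.int64(29), (np.float64(-0.0769), np.float64(-0.0596), np.float64(0.0598))) trig (np.int64(0), None)
-0.13 grip (np.int64(23), (np.float64(-0.0749), np.float64(-0.0612), np.float64(0.0597))) trig (np.int64(0), None)
-0.12 grip (np.int64(26), (np.float64(-0.0764), np.float64(-0.0619), np.float64(0.0593))) trig (np.int64(22), (np.float64(-0.0321), np.float64(-0.0213), np.float64(0.0565)))
-0.11 grip (np.int64(27), (np.float64(-0.0762), np.float64(-0.0612), np.float64(0.0581))) trig (np.int64(19), (np.float64(-0.0314), np.float64(-0.0219), np.float64(0.0544)))
-0.1 grip (np.int64(25), (np.float64(-0.0761), np.float64(-0.0616), np.float64(0.0588))) trig (np.int64(18), (np.float64(-0.031), np.float64(-0.0224), np.float64(0.0558)))
-0.09 grip (np.int64(25), (np.float64(-0.0761), np.float64(-0.0621), np.float64(0.0589))) trig (np.int64(18), (np.float64(-0.0335), np.float64(-0.023), np.float64(0.0563)))
-0.08 grip (np.int64(23), (np.float64(-0.0757), np.float64(
[... 5626 characters left out ...]
oat64(0.112), np.int64(10), np.float64(0.07)), (np.float64(0.116), np.int64(12), np.float64(0.075)), (np.float64(0.12), np.int64(59), np.float64(0.073)), (np.float64(0.124), np.int64(62), np.float64(0.071)), (np.float64(0.128), np.int64(34), np.float64(0.076)), (np.float64(0.132), np.int64(19), np.float64(0.078)), (np.float64(0.136), np.int64(18), np.float64(0.077)), (np.float64(0.14), np.int64(8), np.float64(0.076)), (np.float64(0.144), np.int64(2), np.float64(0.067)), (np.float64(0.148), np.int64(0), 0), (np.float64(0.152), np.int64(0), 0), (np.float64(0.156), np.int64(0), 0), (np.float64(0.16), np.int64(0), 0), (np.float64(0.164), np.int64(0), 0)]
board [-0.0574  0.0944] [-0.1634  0.1477]
```

```bash
cat >> h.py <<'E'
JO=np.array([.6165,.033]);YAW=-.191
def j2w(x,y,z):
    c,s=np.cos(YAW),np.sin(YAW); return np.array([JO[0]+c*x-s*y,JO[1]+s*x+c*y,z])
def w2j(P):
    c,s=np.cos(YAW),np.sin(YAW); q=np.asarray(P)[:2]-JO; return np.array([c*q[0]+s*q[1],-s*q[0]+c*q[1],P[2]])
from scipy.spatial.transform import Rotation as Ro
def tool(): 
    s=robot.state(); return s,Ro.from_rotvec(s["ee_rot"]).as_matrix()
def go(P,zdir=None):
    s,R=tool(); print("t",round(s["time_s"],2),"tcp",s["tcp_pos"].round(4),"F",s["wrist_force"].round(2),"w",round(s["width"],4))
    print("dp tool",(R.T@(np.asarray(P)-s["tcp_pos"])).round(4))
    if zdir is not None:
        z=np.array([zdir[0],zdir[1],0.]);z/=np.linalg.norm(z)
        if z@R[:,2]<0: z=-z
        y=np.array([0,0,-1.]); T=np.c_[np.cross(y,z),y,z]; print("turn",Ro.from_matrix(R.T@T).as_rotvec().round(4))
E
python3 - <<'E'
from h import *
np.set_printoptions(precision=4,suppress=True)
s,R=tool(); print(R); go([.498,-.2475,.10],[.19,.982])
E
```

```text
[[ 0.9223 -0.      0.3864]
 [-0.3864  0.      0.9223]
 [-0.     -1.      0.    ]]
t 1.4 tcp [0.2319 0.5534 0.2313] F [-0.11 -0.94  0.4 ] w 0.0855
dp tool [ 0.555   0.1313 -0.6358]
turn [-0.     -0.2057 -0.    ]
```

```bash
python3 -m crank '{"dp":[[0.02,0,-0.035],[0.02,0,-0.035],[0.02,0,-0.035],[0.02,0,-0.035],[0.02,0,-0.035]],"turn":[[0,-0.103,0],[0,-0.103,0],[0,0,0],[0,0,0],[0,0,0]],"gripper":[0,0,0,0,0]}' 40
python3 -m crank '{"dp":[[0.02,0,-0.035],[0.02,0,-0.035],[0.02,0,-0.035],[0.02,0,-0.035],[0.02,0,-0.035]],"turn":[[0,0,0],[0,0,0],[0,0,0],[0,0,0],[0,0,0]],"gripper":[0,0,0,0,0]}'
python3 -m crank '{"dp":[[0.02,0,-0.035],[0.02,0,-0.035],[0.02,0,-0.035],[0.02,0,-0.035],[0.02,0,-0.035]],"turn":[[0,0,0],[0,0,0],[0,0,0],[0,0,0],[0,0,0]],"gripper":[0,0,0,0,0]}'
python3 -c "
from h import *
go([.498,-.2475,.06],[.19,.982])"
```

```text
time_s: 1.82
tcp_pos: [0.2832, 0.3585, 0.2254]
ee_rot: [-1.572, 0.139, -0.131]
wrist_force: [0.9, 0.5, 1.3]
width: 0.026
time_s: 2.23
tcp_pos: [0.3521, 0.1616, 0.2265]
ee_rot: [-1.571, 0.133, -0.131]
wrist_force: [0.3, 0.4, -0.2]
width: 0.0001
time_s: 2.65
tcp_pos: [0.4218, -0.0352, 0.2295]
ee_rot: [-1.57, 0.127, -0.136]
wrist_force: [0.8, 1.4, -0.4]
width: -0.0003
t 2.65 tcp [ 0.4218 -0.0352  0.2295] F [ 0.78  1.38 -0.4 ] w -0.0003
dp tool [ 0.1095  0.1707 -0.1962]
turn [0.0028 0.0235 0.006 ]
```

```bash
python3 -m crank '{"dp":[[0.02,0.01,-0.035],[0.02,0.01,-0.035],[0.02,0.02,-0.03],[0.02,0.02,-0.03],[0.015,0.03,-0.03]],"turn":[[0,0.02,0],[0,0,0],[0,0,0],[0,0,0],[0,0,0]],"gripper":[0,0,0,0,0]}' 40
python3 -m crank '{"dp":[[0.01,0.03,-0.02],[0.005,0.03,-0.01],[0,0.02,0]],"turn":[[0,0,0],[0,0,0],[0,0,0]],"gripper":[0,0,0]}'
python3 -c "
from h import *
go([.498,-.2475,.036],[.19,.982])"
```

```text
time_s: 3.07
tcp_pos: [0.4897, -0.2141, 0.1535]
ee_rot: [-1.575, 0.132, -0.171]
wrist_force: [1.3, 0.4, 0.8]
width: 0.0001
time_s: 3.32
tcp_pos: [0.5022, -0.2565, 0.0713]
ee_rot: [-1.578, 0.134, -0.178]
wrist_force: [0.7, 0.9, -0.3]
width: 0.0003
t 3.32 tcp [ 0.5022 -0.2565  0.0713] F [ 0.66  0.95 -0.3 ] w 0.0003
dp tool [-0.0069  0.0351  0.0083]
turn [ 0.0102 -0.0072  0.0295]
```

```bash
python3 -m crank '{"dp":[[-0.006,0.01,0.008],[0,0.022,0],[0,0.002,0]],"turn":[[0.01,0,0.03],[0,0,0],[0,0,0]],"gripper":[0,0,0]}' 40
python3 - <<'E'
from h import *
go([.498,-.2475,.0285],[.19,.982])
for c in("top","scene"):
    p,d=robot.capture(c); print(proj(c,robot.state()["tcp_pos"]))
    a=p[160:250,330:450] if c=="top" else p[180:290,290:430]
    cv2.imwrite(f"pics/k_{c}.png",cv2.resize(a,None,fx=5,fy=5,interpolation=cv2.INTER_CUBIC))
E
```

```text
time_s: 3.57
tcp_pos: [0.4946, -0.2479, 0.0299]
ee_rot: [-1.561, 0.165, -0.152]
wrist_force: [-2.8, 1.1, 2.0]
width: 0.0001
t 3.57 tcp [ 0.4946 -0.2479  0.0299] F [-2.78  1.11  2.01] w 0.0001
dp tool [0.0033 0.0014 0.0011]
turn [-0.0027 -0.0108 -0.0089]
[[381.83141366 218.10104816]]
[[345.00391432 239.43225303]]
```

View pics/k_scene.png

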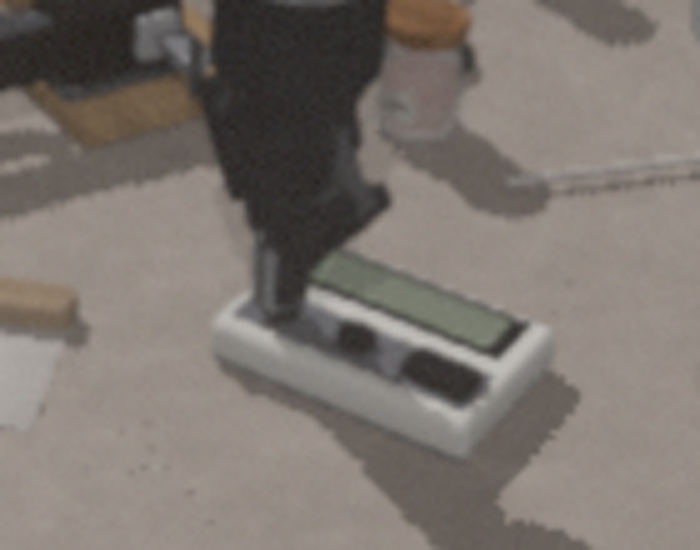

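The closed fingers stand on the left key (about pixel 345,239), and the middle and right keys are free. Next I press it down.

```bash
python3 -m crank '{"dp":[[0.002,0.002,0],[0,0.002,0],[0,0.001,0]],"turn":[[0,0,0],[0,0,0],[0,0,0]],"gripper":[0,0,0]}' 40
```

```text
time_s: 3.92
tcp_pos: [0.5016, -0.2506, 0.0332]
ee_rot: [-1.566, 0.156, -0.159]
wrist_force: [-0.2, 0.5, 0.4]
width: -0.0001
```

```bash
python3 -m crank '{"dp":[[-0.001,0.002,0.001],[0,0.002,0]],"turn":[[0,0,0],[0,0,0]],"gripper":[0,0]}' 40;python3 -m crank '{"dp":[[0,0.002,0]],"turn":[[0,0,0]],"gripper":[0]}'; python3 -m crank '{"dp":[[0,0.002,0]],"turn":[[0,0,0]],"gripper":[0]}'
```

```text
time_s: 4.08
tcp_pos: [0.5025, -0.2502, 0.0315]
ee_rot: [-1.568, 0.153, -0.162]
wrist_force: [-0.7, -0.0, 1.2]
width: 0.0001
time_s: 4.17
tcp_pos: [0.5029, -0.2503, 0.0301]
ee_rot: [-1.569, 0.152, -0.163]
wrist_force: [-1.3, -0.1, 1.8]
width: 0.0001
time_s: 4.25
tcp_pos: [0.503, -0.2504, 0.0285]
ee_rot: [-1.569, 0.152, -0.163]
wrist_force: [-2.8, 1.7, 3.0]
width: 0.0002
```

```bash
python3 -m crank '{"dp":[[-0.002,0.003,0.001]],"turn":[[0,0,0]],"gripper":[0]}'; python3 -m crank '{"dp":[[0,0.003,0]],"turn":[[0,0,0]],"gripper":[0]}';python3 -m crank '{"dp":[[0,0.003,0]],"turn":[[0,0,0]],"gripper":[0]}'
```

```text
time_s: 4.33
tcp_pos: [0.5029, -0.2502, 0.0271]
ee_rot: [-1.571, 0.149, -0.166]
wrist_force: [-2.8, -0.4, 26.5]
width: -0.0001
time_s: 4.42
tcp_pos: [0.5032, -0.2505, 0.0266]
ee_rot: [-1.571, 0.149, -0.166]
wrist_force: [-22.9, 13.2, 46.7]
width: -0.0001
time_s: 4.5
tcp_pos: [0.5031, -0.2505, 0.0268]
ee_rot: [-1.571, 0.15, -0.165]
wrist_force: [-18.6, 11.8, 39.3]
width: 0.0002
```

```bash
python3 -m crank '{"dp":[[0,-0.012,0],[0,-0.012,0],[0.006,0,-0.018],[0.006,0,-0.016],[0,0,0]],"turn":[[0,0,0],[0,0,0],[0,0,0],[0,0,0],[0,0,0]],"gripper":[0,0,0,0,0]}' 40
python3 -c "
from h import *
go([.509,-.286,.033],[.19,.982])"
```

```text
time_s: 4.92
tcp_pos: [0.5093, -0.2867, 0.0551]
ee_rot: [-1.573, 0.145, -0.166]
wrist_force: [1.0, -0.8, 0.4]
width: 0.0001
t 4.92 tcp [ 0.5093 -0.2867  0.0551] F [ 1.02 -0.8   0.36] w 0.0001
dp tool [-0.0007  0.0221  0.0007]
turn [ 0.0063 -0.0067  0.0137]
```

```bash
python3 -m crank '{"dp":[[-0.001,0.012,0],[0,0.01,0],[0,0.003,0]],"turn":[[0.006,-0.006,0.014],[0,0,0],[0,0,0]],"gripper":[0,0,0]}' 40;python3 -m crank '{"dp":[[0,0.002,0]],"turn":[[0,0,0]],"gripper":[0]}'; python3 -m crank '{"dp":[[0,0.002,0]],"turn":[[0,0,0]],"gripper":[0]}'
```

```text
time_s: 5.17
tcp_pos: [0.5096, -0.2875, 0.0306]
ee_rot: [-1.567, 0.15, -0.154]
wrist_force: [0.5, -0.9, 0.7]
width: -0.0001
time_s: 5.25
tcp_pos: [0.5095, -0.2873, 0.028]
ee_rot: [-1.567, 0.15, -0.154]
wrist_force: [0.9, -2.2, 4.1]
width: -0.0001
time_s: 5.33
tcp_pos: [0.5097, -0.2874, 0.027]
ee_rot: [-1.568, 0.15, -0.154]
wrist_force: [-11.0, 4.8, 31.1]
width: -0.0002
```

```bash
python3 -m crank '{"dp":[[0,0,0],[0,-0.012,0],[0,-0.012,0],[0.009,0,-0.02],[0.009,0,-0.019]],"turn":[[0,0,0],[0,0,0],[0,0,0],[0,0,0],[0,0,0]],"gripper":[0,0,0,0,0]}' 40
python3 -m crank '{"dp":[[0,0,0]],"turn":[[0,0,0]],"gripper":[0]}'
python3 -c "
from h import *
go([.5195,-.328,.033],[.19,.982])"
```

```text
time_s: 5.75
tcp_pos: [0.5194, -0.3247, 0.055]
ee_rot: [-1.566, 0.148, -0.149]
wrist_force: [0.6, -0.4, 0.5]
width: -0.0003
time_s: 5.83
tcp_pos: [0.5206, -0.3276, 0.0571]
ee_rot: [-1.568, 0.146, -0.152]
wrist_force: [1.1, -0.8, -0.1]
width: 0.0003
t 5.83 tcp [ 0.5206 -0.3276  0.0571] F [ 1.12 -0.75 -0.11] w 0.0003
dp tool [-0.0011  0.0241 -0.0006]
turn [0.0023 0.0011 0.004 ]
```

```bash
python3 -m crank '{"dp":[[-0.001,0.013,0],[0,0.011,0],[0,0.003,0]],"turn":[[0,0,0],[0,0,0],[0,0,0]],"gripper":[0,0,0]}' 40;python3 -m crank '{"dp":[[0,0.002,0]],"turn":[[0,0,0]],"gripper":[0]}'; python3 -m crank '{"dp":[[0,0.002,0]],"turn":[[0,0,0]],"gripper":[0]}'
```

```text
time_s: 6.08
tcp_pos: [0.521, -0.3277, 0.0311]
ee_rot: [-1.57, 0.144, -0.156]
wrist_force: [-0.3, -0.2, 0.1]
width: -0.0005
time_s: 6.17
tcp_pos: [0.5206, -0.327, 0.028]
ee_rot: [-1.569, 0.144, -0.155]
wrist_force: [0.4, -2.5, 4.5]
width: 0.0001
time_s: 6.25
tcp_pos: [0.5207, -0.3269, 0.027]
ee_rot: [-1.57, 0.144, -0.155]
wrist_force: [-10.4, 4.3, 32.1]
width: 0.0
```

```bash
python3 -m crank '{"dp":[[0,-0.02,0],[0,-0.035,0],[-0.008,-0.03,0.025],[-0.008,-0.005,0.035],[-0.008,0,0.038]],"turn":[[0,0,0],[0,0,0],[0,0,0],[0,0,0],[0,0,0]],"gripper":[0,0,0,0,0.0854]}' 60
python3 -m crank '{"dp":[[-0.008,0,0.038],[-0.008,0,0.038],[-0.008,0,0.038],[-0.008,0,0.036]],"turn":[[0,0,0],[0,0,0],[0,0,0],[0,0,0]],"gripper":[0.0854,0.0854,0.0854,0.0854]}'
python3 -c "
from h import *
go(j2w(-.088,-.0585,.10),[.19,.982])"
```

```text
time_s: 6.67
tcp_pos: [0.5122, -0.2255, 0.1172]
ee_rot: [-1.567, 0.152, -0.155]
wrist_force: [0.9, 0.7, -0.6]
width: 0.0111
time_s: 7.0
tcp_pos: [0.5081, -0.0646, 0.1175]
ee_rot: [-1.567, 0.153, -0.158]
wrist_force: [0.4, 0.0, -0.5]
width: 0.0605
t 7.0 tcp [ 0.5081 -0.0646  0.1175] F [ 0.43  0.04 -0.46] w 0.0605
dp tool [-0.0005  0.0174  0.0579]
turn [ 0.0015 -0.0064  0.0032]
```

```bash
python3 -m crank '{"dp":[[0,0,0.038],[0,0.005,0.015],[0,0.005,0],[0,0,0]],"turn":[[0,-0.006,0],[0,0,0],[0,0,0],[0,0,0]],"gripper":[0.0854,0.0854,0.0854,0.0854]}'
python3 - <<'E'
from h import *
go(j2w(-.088,-.0585,.018),[.19,.982])
for c in("top","scene"):
    p,d=robot.capture(c); print(proj(c,robot.state()["tcp_pos"]))
    a=p[130:250,200:350] if c=="top" else p[130:240,230:370]
    cv2.imwrite(f"pics/a_{c}.png",cv2.resize(a,None,fx=5,fy=5,interpolation=cv2.INTER_CUBIC))
E
```

```text
time_s: 7.33
tcp_pos: [0.5147, -0.0006, 0.1055]
ee_rot: [-1.565, 0.143, -0.142]
wrist_force: [-0.5, -0.7, -0.5]
width: 0.0854
t 7.33 tcp [ 0.5147 -0.0006  0.1055] F [-0.47 -0.68 -0.51] w 0.0854
dp tool [ 0.0055  0.0875 -0.0063]
turn [-0.0009  0.0096 -0.0006]
[[280.65128261 204.72040113]]
[[284.79605132 169.58447628]]
```

View pics/a_scene.png

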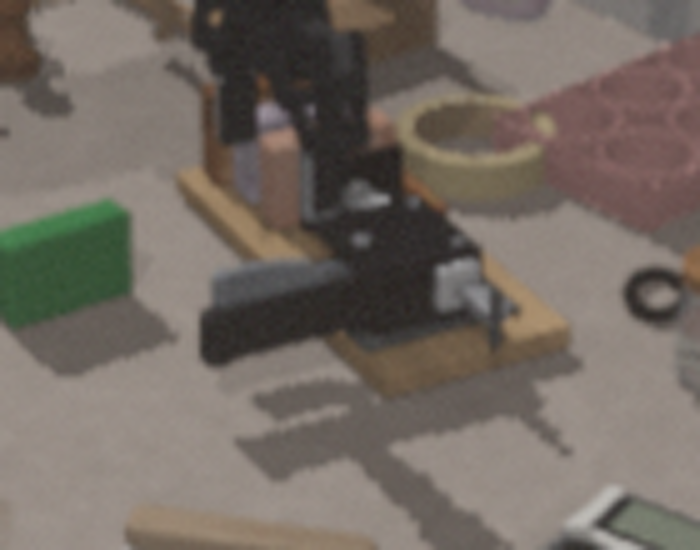

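View pics/a_top.png

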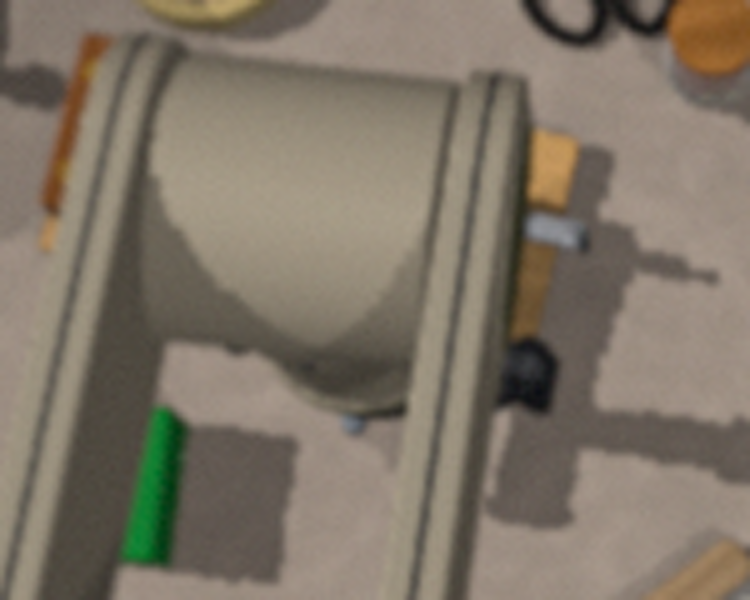

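The top view is hidden by the arm: only the bar's rear end (crop 555,230) and part of the stop show. The scene view shows the open fingers above the grip and trigger. I descend with the fingers straddling both.

```bash
python3 -m crank '{"dp":[[0.005,0.015,-0.006],[0,0.015,0],[0,0.005,0]],"turn":[[0,0.009,0],[0,0,0],[0,0,0]],"gripper":[0.0854,0.0854,0.0854]}'
python3 -c "
from h import *
go(j2w(-.088,-.0585,.018),[.19,.982])"
```

```text
time_s: 7.68
tcp_pos: [0.5208, -0.0129, 0.0727]
ee_rot: [-1.566, 0.151, -0.158]
wrist_force: [-0.3, 1.6, -0.6]
width: 0.0857
t 7.68 tcp [ 0.5208 -0.0129  0.0727] F [-0.32  1.58 -0.65] w 0.0857
dp tool [-0.003   0.0547  0.0047]
turn [-0.0001 -0.0054  0.0045]
```

```bash
python3 -m crank '{"dp":[[-0.003,0.015,0.005],[0,0.015,0],[0,0.01,0]],"turn":[[0,0,0],[0,0,0],[0,0,0]],"gripper":[0.0854,0.0854,0.0854]}'
python3 -m crank '{"dp":[[0,0.007,0],[0,0.003,0],[0,0,0]],"turn":[[0,0,0],[0,0,0],[0,0,0]],"gripper":[0.0854,0.0854,0.0854]}'
python3 - <<'E'
from h import *
go(j2w(-.088,-.0585,.018),[.19,.982])
for c in("top","scene"):
    p,d=robot.capture(c); print(proj(c,robot.state()["tcp_pos"]))
    a=p[130:250,200:350] if c=="top" else p[130:240,230:370]
    cv2.imwrite(f"pics/b_{c}.png",cv2.resize(a,None,fx=5,fy=5,interpolation=cv2.INTER_CUBIC))
E
```

```text
time_s: 7.93
tcp_pos: [0.5205, -0.0119, 0.0334]
ee_rot: [-1.566, 0.153, -0.165]
wrist_force: [-0.4, 0.2, 0.2]
width: 0.085
time_s: 8.18
tcp_pos: [0.519, -0.0141, 0.021]
ee_rot: [-1.566, 0.158, -0.164]
wrist_force: [1.5, 0.2, 0.4]
width: 0.0855
t 8.18 tcp [ 0.519  -0.0141  0.021 ] F [1.46 0.19 0.38] w 0.0855
dp tool [-0.0013  0.003   0.0062]
turn [ 0.0012 -0.0145  0.0039]
[[288.55504053 207.75530638]]
[[289.19738375 199.1194402 ]]
```

View pics/b_scene.png

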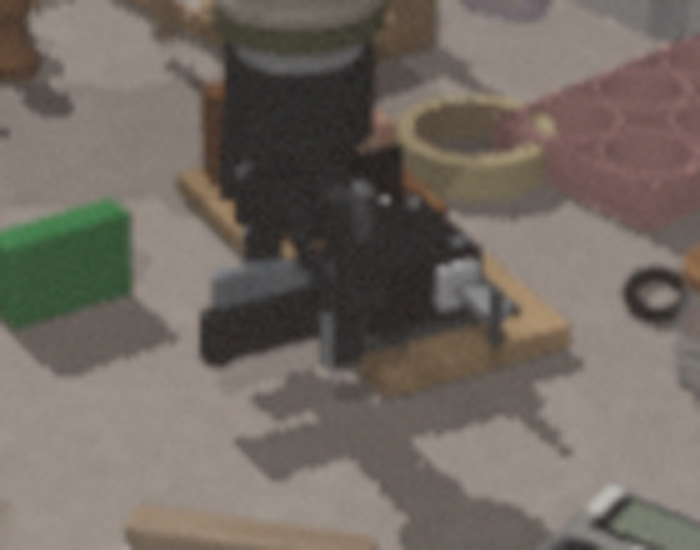

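View pics/b_top.png

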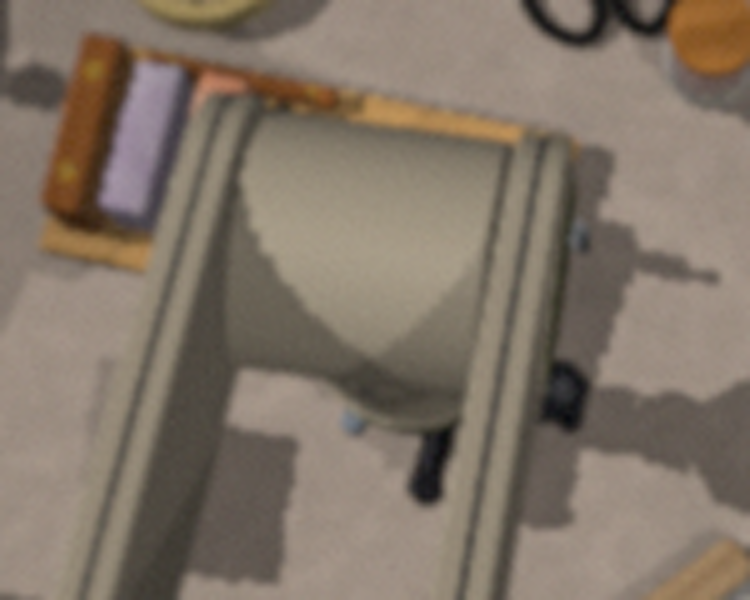

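```bash
python3 -m crank '{"dp":[[-0.001,0.002,-0.006]],"turn":[[0,-0.01,0.004]],"gripper":[0.0854]}' 60
python3 -m crank '{"dp":[[0,0,-0.006]],"turn":[[0,0,0]],"gripper":[0.0854]}'
python3 -m crank '{"dp":[[0,0,-0.005]],"turn":[[0,0,0]],"gripper":[0.0854]}'
python3 -c "
from h import *
go(j2w(-.088,-.0585,.018),[.19,.982]);s,R=tool();print(w2j(s['tcp_pos']),R.T@s['wrist_force'])"
```

```text
time_s: 8.37
tcp_pos: [0.5184, -0.0188, 0.021]
ee_rot: [-1.565, 0.151, -0.155]
wrist_force: [-0.5, 5.7, 4.0]
width: 0.0855
time_s: 8.45
tcp_pos: [0.5169, -0.0241, 0.0212]
ee_rot: [-1.564, 0.15, -0.153]
wrist_force: [-2.6, 4.9, -2.9]
width: 0.0853
time_s: 8.53
tcp_pos: [0.5155, -0.0285, 0.0212]
ee_rot: [-1.563, 0.15, -0.151]
wrist_force: [0.3, 5.6, -2.0]
width: 0.0855
t 8.53 tcp [ 0.5155 -0.0285  0.0212] F [ 0.3   5.59 -1.95] w 0.0855
dp tool [-0.0005  0.0032  0.0211]
turn [-0.0026 -0.0004  0.0007]
[-0.08750059 -0.07960558  0.02117176] [-0.76727165  1.96743533  5.53986288]
```

```bash
python3 -m crank '{"dp":[[0,0,-0.003]],"turn":[[0,0,0]],"gripper":[0.0854]}'
python3 -m crank '{"dp":[[0,0,-0.002]],"turn":[[0,0,0]],"gripper":[0.0854]}'
python3 - <<'E'
from h import *
s,R=tool();print(w2j(s['tcp_pos']),R.T@s['wrist_force'])
for c in("top","scene"):
    p,d=robot.capture(c)
    a=p[130:250,200:350] if c=="top" else p[130:240,230:370]
    cv2.imwrite(f"pics/c_{c}.png",cv2.resize(a,None,fx=5,fy=5,interpolation=cv2.INTER_CUBIC))
s,R=tool();print(w2j(s['tcp_pos']),R.T@s['wrist_force'])
E
```

```text
time_s: 8.62
tcp_pos: [0.5147, -0.0314, 0.0213]
ee_rot: [-1.562, 0.149, -0.15]
wrist_force: [1.9, 5.2, -3.5]
width: 0.0855
time_s: 8.7
tcp_pos: [0.5144, -0.0331, 0.0213]
ee_rot: [-1.561, 0.149, -0.15]
wrist_force: [4.7, 13.3, -6.1]
width: 0.0856
[-0.08770679 -0.08423807  0.02129497] [ 2.13507025  6.19008051 13.92995271]
[-0.08770931 -0.08404002  0.02123013] [0.39380528 4.84920361 7.12846093]
```

View pics/c_top.png

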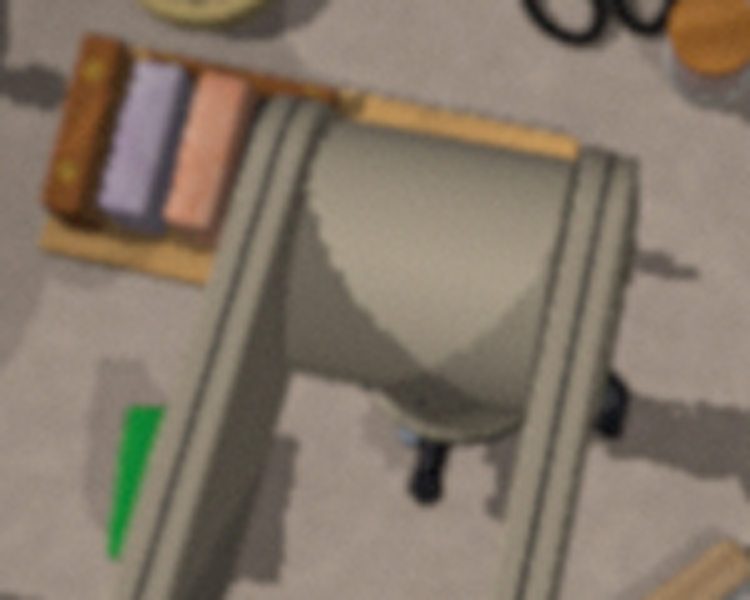

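View pics/c_scene.png

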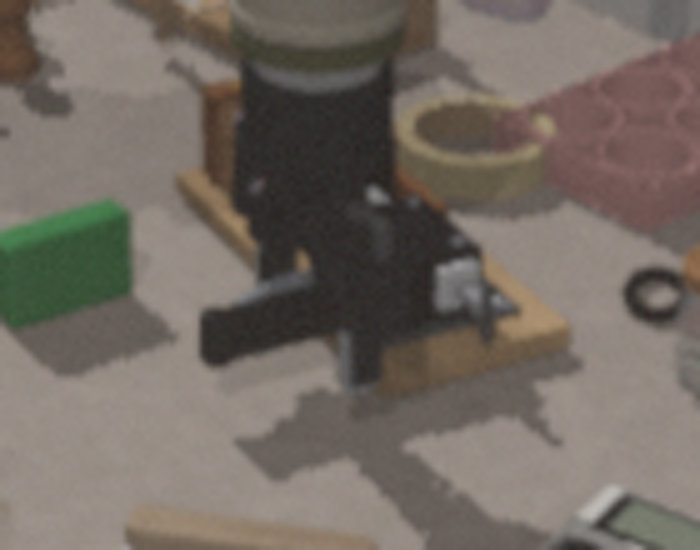

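```bash
python3 -m crank '{"dp":[[0,0,0.012],[0,0,0.01],[0,0,0],[0,0,0]],"turn":[[0,0,0],[0,0,0],[0,0,0],[0,0,0]],"gripper":[0.0854,0.0854,0.0854,0.0854]}' 60
python3 - <<'E'
from h import *
s,R=tool();print(w2j(s['tcp_pos']),R.T@s['wrist_force'])
go(j2w(-.088,-.0845,.020),[.19,.982])
for c in("top","scene"):
    p,d=robot.capture(c)
    a=p[130:250,200:350] if c=="top" else p[130:240,230:370]
    cv2.imwrite(f"pics/d_{c}.png",cv2.resize(a,None,fx=5,fy=5,interpolation=cv2.INTER_CUBIC))
E
```

```text
time_s: 9.13
tcp_pos: [0.5202, -0.0106, 0.0229]
ee_rot: [-1.562, 0.146, -0.152]
wrist_force: [0.1, 0.5, -0.3]
width: 0.0853
[-0.08625572 -0.06108336  0.02290363] [0.01102149 0.25694155 0.541403  ]
t 9.13 tcp [ 0.5202 -0.0106  0.0229] F [ 0.11  0.53 -0.25] w 0.0853
dp tool [-0.0018  0.0028 -0.0234]
turn [-0.0039  0.0011  0.0037]
```

View pics/d_scene.png

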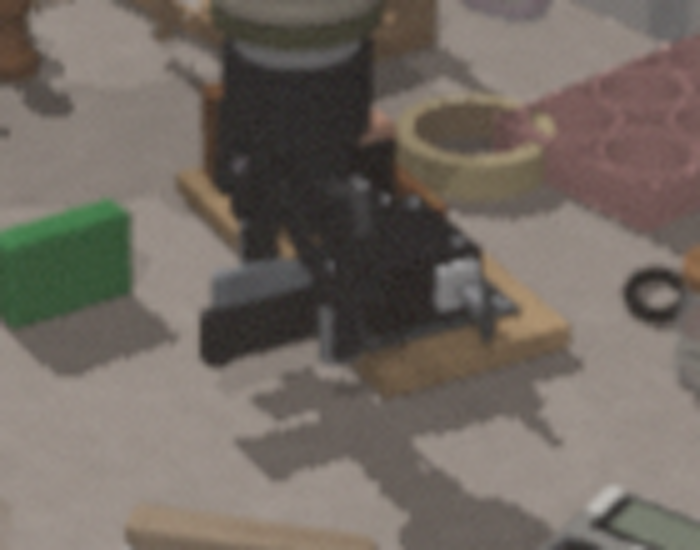

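The trigger is out again and the bar's rear end (crop 490,318) has moved in. Next is pump 2.

```bash
python3 -m crank '{"dp":[[-0.001,0.002,-0.008],[0,0,-0.007]],"turn":[[-0.004,0,0.004],[0,0,0]],"gripper":[0.0854,0.0854]}'
python3 -m crank '{"dp":[[0,0,-0.005]],"turn":[[0,0,0]],"gripper":[0.0854]}'
python3 -m crank '{"dp":[[0,0,-0.003]],"turn":[[0,0,0]],"gripper":[0.0854]}'
python3 -c "
from h import *
go(j2w(-.088,-.0842,.020),[.19,.982]);s,R=tool();print(w2j(s['tcp_pos']),R.T@s['wrist_force'])"
```

```text
time_s: 9.4
tcp_pos: [0.516, -0.0244, 0.0209]
ee_rot: [-1.564, 0.149, -0.147]
wrist_force: [-4.8, 8.8, -0.1]
width: 0.0857
time_s: 9.48
tcp_pos: [0.5144, -0.0293, 0.0207]
ee_rot: [-1.563, 0.15, -0.146]
wrist_force: [-0.7, 5.9, 4.0]
width: 0.0853
time_s: 9.57
tcp_pos: [0.5136, -0.0324, 0.0207]
ee_rot: [-1.562, 0.15, -0.146]
wrist_force: [2.2, 7.2, 1.5]
width: 0.0855
t 9.57 tcp [ 0.5136 -0.0324  0.0207] F [2.2  7.19 1.47] w 0.0855
dp tool [ 0.0006  0.0007 -0.0005]
turn [-0.0036  0.0027 -0.0033]
[-0.08858379 -0.08374596  0.02066538] [ 0.81106168 -1.44968157  7.47903489]
```

```bash
python3 -m crank '{"dp":[[0,0,-0.001],[0,0,0.012],[0,0,0.01],[0,0,0],[0,0,0]],"turn":[[0,0,0],[0,0,0],[0,0,0],[0,0,0],[0,0,0]],"gripper":[0.0854,0.0854,0.0854,0.0854,0.0854]}' 60
python3 - <<'E'
from h import *
s,R=tool();print(w2j(s['tcp_pos']),R.T@s['wrist_force'])
go(j2w(-.088,-.0845,.020),[.19,.982])
for c in("top","scene"):
    p,d=robot.capture(c)
    a=p[130:250,200:350] if c=="top" else p[130:240,230:370]
    cv2.imwrite(f"pics/e_{c}.png",cv2.resize(a,None,fx=5,fy=5,interpolation=cv2.INTER_CUBIC))
E
```

```text
time_s: 9.98
tcp_pos: [0.5173, -0.012, 0.0204]
ee_rot: [-1.56, 0.153, -0.147]
wrist_force: [-0.1, 0.7, 0.1]
width: 0.0851
[-0.08885747 -0.06301308  0.02040679] [-0.1905619  -0.13688929  0.70401954]
t 9.98 tcp [ 0.5173 -0.012   0.0204] F [-0.05  0.73  0.14] w 0.0851
dp tool [ 0.0009  0.0003 -0.0215]
turn [-0.0049  0.0002 -0.004 ]
```

View pics/e_scene.png

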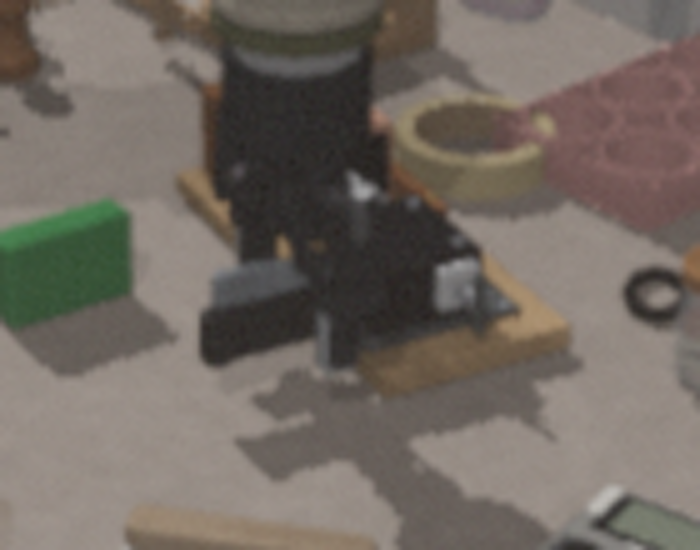

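View pics/e_top.png

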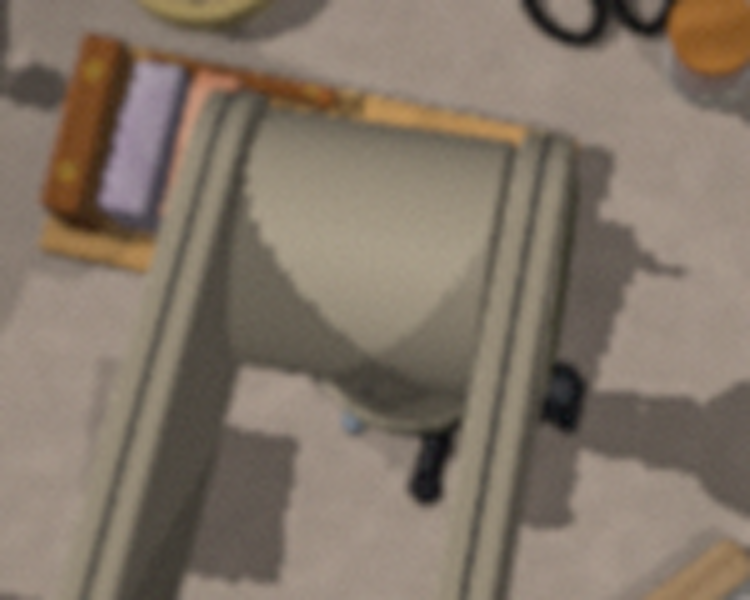

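```bash
python3 -m crank '{"dp":[[0.001,0,-0.008],[0,0,-0.006]],"turn":[[-0.004,0,-0.004],[0,0,0]],"gripper":[0.0854,0.0854]}'
python3 -m crank '{"dp":[[0,0,-0.004]],"turn":[[0,0,0]],"gripper":[0.0854]}'
python3 -m crank '{"dp":[[0,0,-0.003]],"turn":[[0,0,0]],"gripper":[0.0854]}'
python3 -m crank '{"dp":[[0,0,-0.002]],"turn":[[0,0,0]],"gripper":[0.0854]}'
python3 - <<'E'
from h import *
s,R=tool();print(w2j(s['tcp_pos']),R.T@s['wrist_force'])
for c in("top","scene"):
    p,d=robot.capture(c)
    a=p[130:250,200:350] if c=="top" else p[130:240,230:370]
    cv2.imwrite(f"pics/f_{c}.png",cv2.resize(a,None,fx=5,fy=5,interpolation=cv2.INTER_CUBIC))
s,R=tool();print(w2j(s['tcp_pos']),R.T@s['wrist_force'])
E
```

```text
time_s: 10.25
tcp_pos: [0.5145, -0.0248, 0.0199]
ee_rot: [-1.563, 0.15, -0.147]
wrist_force: [-2.8, 6.7, 3.4]
width: 0.0856
time_s: 10.33
tcp_pos: [0.5133, -0.0285, 0.0198]
ee_rot: [-1.562, 0.151, -0.146]
wrist_force: [0.3, 5.9, 3.1]
width: 0.0856
time_s: 10.42
tcp_pos: [0.5125, -0.0313, 0.0198]
ee_rot: [-1.56, 0.151, -0.146]
wrist_force: [0.4, 5.6, -0.4]
width: 0.0854
time_s: 10.5
tcp_pos: [0.5121, -0.0328, 0.0198]
ee_rot: [-1.558, 0.151, -0.146]
wrist_force: [4.6, 19.1, -2.0]
width: 0.0853
[-0.08996642 -0.08441857  0.0197831 ] [ 0.94006221  2.09165935 19.60657743]
[-0.08991744 -0.08413476  0.01974801] [ 1.20972647  0.62328376 10.034343  ]
```

View pics/f_top.png

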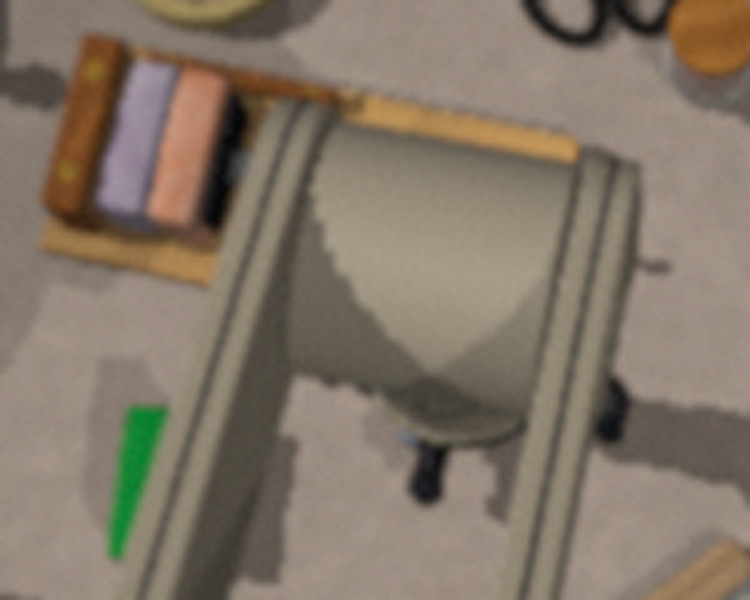

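View pics/f_scene.png

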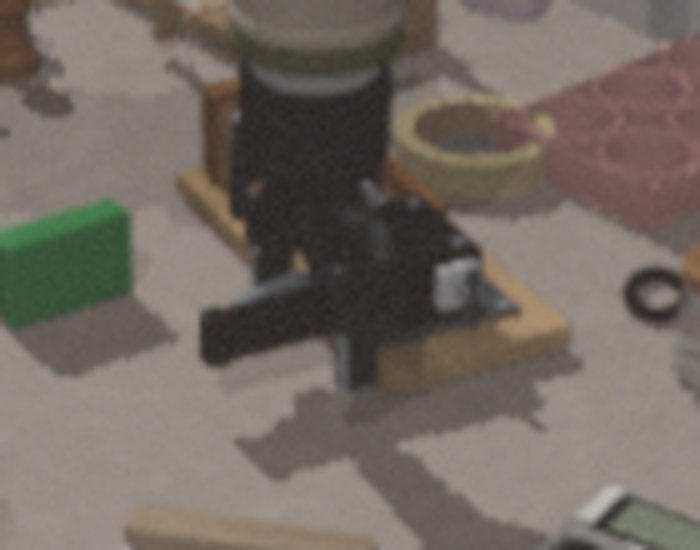

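```bash
cat >> h.py <<'E'
def prof(x0=-.03,x1=.04):
    p,d=robot.capture("top"); vv,uu=np.mgrid[120:200,200:300]; uv=np.c_[uu.ravel(),vv.ravel()]; dd=d[120:200,200:300].ravel(); m=dd>0
    P=at_depth("top",uv[m],dd[m]); q=np.array([w2j(a) for a in P]); col=p[120:200,200:300].reshape(-1,3)[m]
    g=(q[:,0]>x0)&(q[:,0]<x1)&(q[:,1]>.02)&(q[:,1]<.15)&(q[:,2]<.09)
    for lo in np.arange(.03,.134,.003):
        k=g&(q[:,1]>=lo)&(q[:,1]<lo+.003)
        if k.any(): print(round(lo*1000,0),k.sum(),(np.percentile(q[k,2],[20,50,80])*1000).round(0),np.median(col[k],0).round())
E
python3 -c "
from h import *
prof()
s,R=tool();print(w2j(s['tcp_pos']),R.T@s['wrist_force'])"
```

```text
54.0 7 [48. 53. 54.] [ 94.  98. 104.]
57.0 11 [19. 48. 53.] [73. 81. 84.]
60.0 26 [19. 35. 52.] [51. 68. 79.]
63.0 103 [29. 52. 66.] [21. 25. 26.]
66.0 33 [66. 68. 70.] [34. 38. 47.]
69.0 33 [65. 69. 71.] [51. 65. 93.]
72.0 43 [69. 71. 73.] [ 84. 104. 145.]
75.0 28 [70. 71. 74.] [ 97. 122. 176.]
78.0 35 [70. 72. 74.] [101. 127. 181.]
81.0 31 [70. 71. 73.] [103. 130. 183.]
84.0 33 [70. 72. 73.] [110. 135. 188.]
87.0 35 [70. 72. 73.] [113. 140. 194.]
90.0 31 [70. 71. 72.] [114. 138. 188.]
93.0 21 [69. 71. 72.] [109. 127. 170.]
96.0 43 [66. 70. 72.] [110. 106. 122.]
99.0 34 [70. 71. 74.] [138. 123. 135.]
102.0 31 [70. 72. 73.] [149. 135. 148.]
105.0 34 [70. 72. 75.] [152. 137. 150.]
108.0 29 [71. 72. 74.] [154. 139. 153.]
111.0 32 [70. 72. 74.] [157. 142. 156.]
114.0 33 [70. 71. 73.] [155. 140. 155.]
117.0 29 [70. 72. 73.] [129. 117. 131.]
120.0 13 [69. 70. 71.] [87. 85. 97.]
123.0 36 [62. 69. 76.] [30. 50. 74.]
126.0 71 [61. 75. 79.] [30. 56. 87.]
129.0 34 [77. 78. 80.] [ 34.  72. 119.]
132.0 33 [78. 79. 80.] [ 38.  81. 128.]
[-0.08993905 -0.08411737  0.01973176] [0.03587837 0.98502006 8.90531652]
```

```bash
python3 -m crank '{"dp":[[0,0,0.012],[0,0,0.01],[0,0,0],[0,0,0]],"turn":[[0,0,0],[0,0,0],[0,0,0],[0,0,0]],"gripper":[0.0854,0.0854,0.0854,0.0854]}' 60
python3 -c "
from h import *
go(j2w(-.088,-.0845,.020),[.19,.982]);s,R=tool();print(w2j(s['tcp_pos']),R.T@s['wrist_force'])"
```

```text
time_s: 10.98
tcp_pos: [0.5166, -0.0106, 0.0199]
ee_rot: [-1.56, 0.151, -0.147]
wrist_force: [0.6, 0.2, 0.6]
width: 0.0854
t 10.98 tcp [ 0.5166 -0.0106  0.0199] F [0.65 0.21 0.59] w 0.0854
dp tool [ 0.0018 -0.0002 -0.0227]
turn [-0.0058  0.0015 -0.0031]
[-0.08985791 -0.06175742  0.01991192] [ 0.59563121 -0.58641864  0.33487261]
```

```bash
python3 -m crank '{"dp":[[0.002,0,-0.008],[0,0,-0.004]],"turn":[[-0.005,0,-0.003],[0,0,0]],"gripper":[0.0854,0.0854]}'
for i in 1; do python3 -m crank '{"dp":[[0,0,-0.002]],"turn":[[0,0,0]],"gripper":[0.0854]}'; done
python3 -m crank '{"dp":[[0,0,-0.002]],"turn":[[0,0,0]],"gripper":[0.0854]}'
python3 -m crank '{"dp":[[0,0,-0.002]],"turn":[[0,0,0]],"gripper":[0.0854]}'
python3 -m crank '{"dp":[[0,0,-0.002]],"turn":[[0,0,0]],"gripper":[0.0854]}'
python3 -c "
from h import *
s,R=tool();print(w2j(s['tcp_pos']),R.T@s['wrist_force'])"
```

```text
time_s: 11.15
tcp_pos: [0.5155, -0.0216, 0.0195]
ee_rot: [-1.564, 0.149, -0.146]
wrist_force: [-2.1, 6.1, 2.9]
width: 0.0854
time_s: 11.23
tcp_pos: [0.5147, -0.0236, 0.0194]
ee_rot: [-1.563, 0.149, -0.145]
wrist_force: [-1.6, 5.4, 3.4]
width: 0.0856
time_s: 11.32
tcp_pos: [0.514, -0.0254, 0.0194]
ee_rot: [-1.562, 0.149, -0.144]
wrist_force: [-0.5, 7.2, 3.3]
width: 0.0855
time_s: 11.4
tcp_pos: [0.5134, -0.0272, 0.0194]
ee_rot: [-1.561, 0.149, -0.143]
wrist_force: [-0.6, 8.0, 2.2]
width: 0.0852
time_s: 11.48
tcp_pos: [0.5129, -0.0289, 0.0194]
ee_rot: [-1.56, 0.15, -0.143]
wrist_force: [0.3, 8.0, 1.7]
width: 0.0853
[-0.09000286 -0.08043745  0.01935941] [-1.19069827 -1.62143199  7.89263222]
```

```bash
python3 -m crank '{"dp":[[0,0,-0.002]],"turn":[[0,0,0]],"gripper":[0.0854]}'
python3 -m crank '{"dp":[[0,0,-0.002]],"turn":[[0,0,0]],"gripper":[0.0854]}'
python3 -c "
from h import *
s,R=tool();print(w2j(s['tcp_pos']),R.T@s['wrist_force'])
prof()
s,R=tool();print(w2j(s['tcp_pos']),R.T@s['wrist_force'])
p,d=robot.capture('scene');cv2.imwrite('pics/g_scene.png',cv2.resize(p[130:240,230:370],None,fx=5,fy=5,interpolation=cv2.INTER_CUBIC))
p,d=robot.capture('top');cv2.imwrite('pics/g_top.png',cv2.resize(p[130:250,200:350],None,fx=5,fy=5,interpolation=cv2.INTER_CUBIC))
s,R=tool();print(w2j(s['tcp_pos']),R.T@s['wrist_force'])
"
```

```text
time_s: 11.57
tcp_pos: [0.5124, -0.0305, 0.0193]
ee_rot: [-1.559, 0.149, -0.143]
wrist_force: [0.9, 6.9, -0.7]
width: 0.0855
time_s: 11.65
tcp_pos: [0.5121, -0.032, 0.0193]
ee_rot: [-1.557, 0.149, -0.143]
wrist_force: [0.9, 8.5, -0.1]
width: 0.0859
[-0.0901419  -0.08366842  0.01926403] [-0.71175298  0.19583306  8.54697764]
54.0 6 [50. 51. 53.] [88. 92. 98.]
57.0 13 [21. 48. 51.] [71. 79. 90.]
60.0 17 [18. 20. 50.] [67. 72. 91.]
63.0 38 [18. 22. 52.] [46. 66. 84.]
66.0 106 [21. 51. 66.] [21. 22. 25.]
69.0 33 [66. 69. 70.] [35. 39. 47.]
72.0 37 [66. 69. 71.] [56. 68. 95.]
75.0 37 [70. 71. 73.] [ 84. 107. 153.]
78.0 29 [70. 72. 74.] [ 99. 124. 176.]
81.0 36 [69. 71. 73.] [101. 126. 180.]
84.0 33 [70. 71. 73.] [104. 130. 184.]
87.0 28 [69. 71. 73.] [111. 136. 188.]
90.0 35 [69. 72. 73.] [113. 140. 194.]
93.0 32 [69. 71. 74.] [112. 138. 189.]
96.0 23 [68. 69. 71.] [106. 122. 168.]
99.0 46 [66. 70. 72.] [108. 106. 122.]
102.0 31 [69. 71. 73.] [138. 123. 135.]
105.0 29 [71. 72. 73.] [149. 133. 147.]
108.0 32 [71. 72. 73.] [152. 136. 150.]
111.0 36 [70. 71. 74.] [154. 140. 153.]
114.0 29 [71. 72. 74.] [154. 138. 152.]
117.0 33 [70. 71. 73.] [134. 121. 133.]
120.0 25 [70. 71. 73.] [97. 87. 99.]
123.0 44 [69. 71. 76.] [47. 54. 77.]
126.0 44 [71. 77. 80.] [31. 57. 94.]
129.0 37 [77. 79. 81.] [ 34.  73. 120.]
132.0 28 [78. 79. 81.] [ 38.  80. 128.]
[-0.09018332 -0.08390466  0.01922911] [0.42243517 0.37373215 7.45925219]
[-0.09015917 -0.08374087  0.01924302] [ 0.32153618 -0.21751535  7.02953708]
```

View pics/g_top.png

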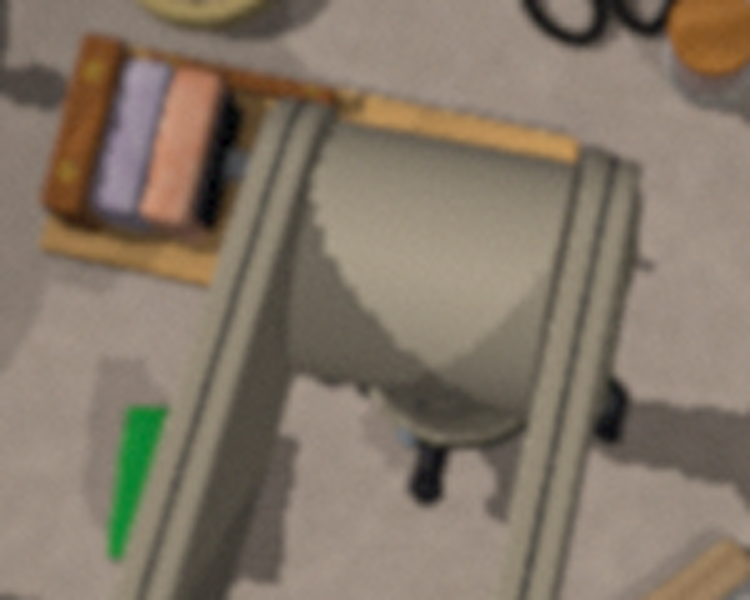

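View pics/g_scene.png

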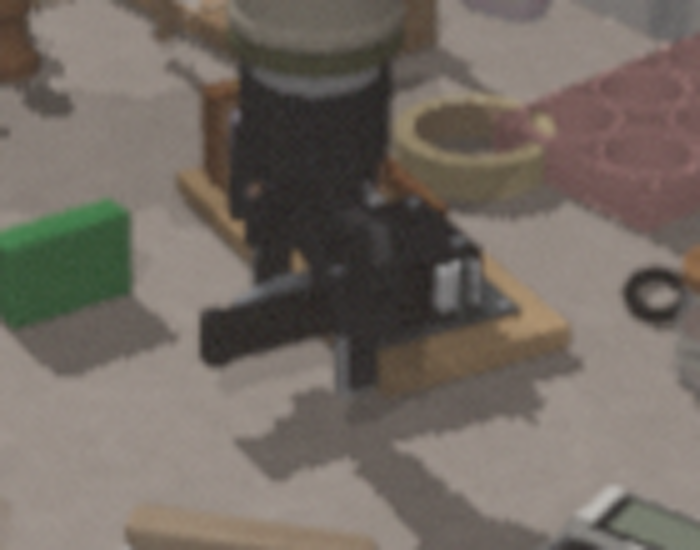

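Pressed, but by force (about 7 N) and by pad against bar travel the spring is only about 5 mm short, which is near the lower limit. I release so the bar keeps its whole teeth. Then I squeeze part way, watching the force, to about 8 mm.

```bash
python3 -m crank '{"dp":[[0,0,0.008],[0,0,0.008],[0,0,0.005],[0,0,0],[0,0,0]],"turn":[[0,0,0],[0,0,0],[0,0,0],[0,0,0],[0,0,0]],"gripper":[0.0854,0.0854,0.0854,0.0854,0.0854]}' 60
python3 -c "
from h import *
go(j2w(-.088,-.0675,.020),[.19,.982]);s,R=tool();print(w2j(s['tcp_pos']),R.T@s['wrist_force'])"
```

```text
time_s: 12.22
tcp_pos: [0.5164, -0.0119, 0.0194]
ee_rot: [-1.56, 0.149, -0.144]
wrist_force: [-0.1, -0.2, -0.9]
width: 0.0854
t 12.22 tcp [ 0.5164 -0.0119  0.0194] F [-0.12 -0.21 -0.92] w 0.0854
dp tool [ 0.0017 -0.0006 -0.0045]
turn [-0.0059  0.0044 -0.0042]
[-0.08976906 -0.06304351  0.01943566] [-0.0756736   0.92362189 -0.23062818]
```

```bash
python3 -m crank '{"dp":[[0.002,0,-0.005],[0,0,0]],"turn":[[-0.005,0.004,-0.004],[0,0,0]],"gripper":[0.0854,0.0854]}'
python3 -m crank '{"dp":[[0,0,-0.002],[0,0,-0.0003]],"turn":[[0,0,0],[0,0,0]],"gripper":[0.0854,0.0854]}'
python3 -m crank '{"dp":[[0,0,-0.002],[0,0,-0.0003]],"turn":[[0,0,0],[0,0,0]],"gripper":[0.0854,0.0854]}'
python3 -c "
from h import *
s,R=tool();print(w2j(s['tcp_pos']),R.T@s['wrist_force'])"
```

```text
time_s: 12.38
tcp_pos: [0.5171, -0.0165, 0.0192]
ee_rot: [-1.564, 0.15, -0.149]
wrist_force: [1.2, 2.8, -0.2]
width: 0.0855
time_s: 12.55
tcp_pos: [0.5165, -0.0178, 0.0191]
ee_rot: [-1.562, 0.15, -0.148]
wrist_force: [0.6, 5.1, -0.3]
width: 0.0854
time_s: 12.72
tcp_pos: [0.516, -0.0189, 0.0191]
ee_rot: [-1.559, 0.151, -0.148]
wrist_force: [1.0, 6.3, 0.5]
width: 0.0852
[-0.08883582 -0.06999711  0.01906048] [-0.18763365 -0.43366578  6.41991328]
```

```bash
python3 -m crank '{"dp":[[0,0,-0.002],[0,0,-0.0003]],"turn":[[-0.006,0,0],[0,0,0]],"gripper":[0.0854,0.0854]}'
python3 -m crank '{"dp":[[0,0,-0.002],[0,0,-0.0003]],"turn":[[0,0,0],[0,0,0]],"gripper":[0.0854,0.0854]}'
python3 -c "
from h import *
s,R=tool();print(w2j(s['tcp_pos']),R.T@s['wrist_force'])"
```

```text
time_s: 12.88
tcp_pos: [0.5156, -0.0197, 0.0192]
ee_rot: [-1.562, 0.151, -0.148]
wrist_force: [1.1, 6.5, -0.2]
width: 0.085
time_s: 13.05
tcp_pos: [0.5152, -0.0204, 0.0191]
ee_rot: [-1.559, 0.151, -0.148]
wrist_force: [2.5, 5.7, -1.9]
width: 0.0856
[-0.08931622 -0.07165328  0.01908804] [1.35608868 1.96797483 6.03620173]
```

```bash
python3 -m crank '{"dp":[[0,0,-0.003],[0,0,-0.002]],"turn":[[-0.004,0,0],[0,0,0]],"gripper":[0.0854,0.0854]}'
python3 -m crank '{"dp":[[0,0,-0.0005]],"turn":[[0,0,0]],"gripper":[0.0854]}'
python3 -c "
from h import *
s,R=tool();print(w2j(s['tcp_pos']),R.T@s['wrist_force'])"
```

```text
time_s: 13.22
tcp_pos: [0.5141, -0.0231, 0.019]
ee_rot: [-1.559, 0.152, -0.147]
wrist_force: [-0.2, 10.3, 1.0]
width: 0.0851
time_s: 13.3
tcp_pos: [0.5141, -0.0229, 0.019]
ee_rot: [-1.557, 0.152, -0.147]
wrist_force: [2.3, 7.2, -1.7]
width: 0.0854
[-0.08996834 -0.07433791  0.01901992] [0.85741032 1.79475857 7.52143676]
```

```bash
python3 -m crank '{"dp":[[0,0,-0.002],[0,0,-0.002]],"turn":[[0,0,0],[0,0,0]],"gripper":[0.0854,0.0854]}'
python3 -m crank '{"dp":[[0,0,-0.0005]],"turn":[[0,0,0]],"gripper":[0.0854]}'
python3 -c "
from h import *
s,R=tool();print(w2j(s['tcp_pos']),R.T@s['wrist_force'])"
```

```text
time_s: 13.47
tcp_pos: [0.5134, -0.0248, 0.0188]
ee_rot: [-1.553, 0.152, -0.147]
wrist_force: [1.0, 9.1, 0.7]
width: 0.0854
time_s: 13.55
tcp_pos: [0.5134, -0.0246, 0.0188]
ee_rot: [-1.552, 0.151, -0.147]
wrist_force: [1.5, 7.2, -0.6]
width: 0.0856
[-0.090279   -0.07611946  0.01878423] [0.12081869 0.74791562 7.30114454]
```

```bash
python3 - <<'E'
from h import *
F=[];Y=[]
prof()
for i in range(5):
    p,d=robot.capture('top' if i%2 else 'scene')
    if i<2: cv2.imwrite(f'pics/h{i}.png',cv2.resize(p[130:250,200:350] if i%2 else p[130:240,230:370],None,fx=5,fy=5,interpolation=cv2.INTER_CUBIC))
    s,R=tool();F.append((R.T@s['wrist_force'])[2]);Y.append(w2j(s['tcp_pos'])[1])
print(np.round(F,2),np.round(Y,4))
E
```

```text
63.0 13 [51. 55. 58.] [53. 61. 64.]
66.0 86 [43. 58. 67.] [22. 23. 24.]
69.0 30 [66. 68. 69.] [35. 40. 52.]
72.0 36 [66. 68. 69.] [54. 66. 94.]
75.0 36 [69. 72. 74.] [ 83. 104. 147.]
78.0 37 [69. 72. 73.] [ 99. 123. 175.]
81.0 31 [71. 72. 73.] [101. 128. 181.]
84.0 31 [69. 71. 73.] [104. 132. 184.]
87.0 34 [70. 72. 73.] [110. 136. 188.]
90.0 34 [70. 73. 74.] [114. 140. 194.]
93.0 33 [70. 71. 73.] [112. 137. 188.]
96.0 19 [68. 70. 72.] [107. 120. 162.]
99.0 40 [66. 69. 72.] [108. 106. 122.]
102.0 39 [70. 71. 73.] [137. 123. 134.]
105.0 31 [70. 72. 74.] [149. 134. 148.]
108.0 29 [71. 72. 74.] [152. 137. 151.]
111.0 34 [70. 71. 73.] [155. 139. 153.]
114.0 34 [70. 71. 73.] [153. 138. 152.]
117.0 30 [70. 71. 72.] [134. 121. 134.]
120.0 30 [69. 71. 74.] [94. 87. 97.]
123.0 30 [68. 70. 74.] [54. 56. 74.]
126.0 59 [71. 77. 79.] [30. 55. 89.]
129.0 29 [77. 79. 80.] [ 35.  73. 119.]
132.0 30 [77. 79. 81.] [ 37.  80. 128.]
[8.35 8.94 7.75 6.63 8.67] [-0.0761 -0.0761 -0.0761 -0.0761 -0.076 ]
```

View pics/h1.png

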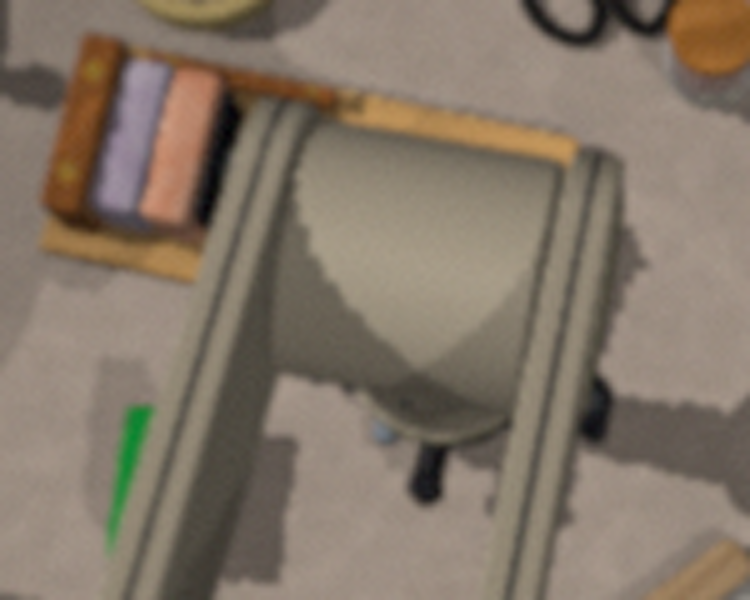

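View pics/h0.png

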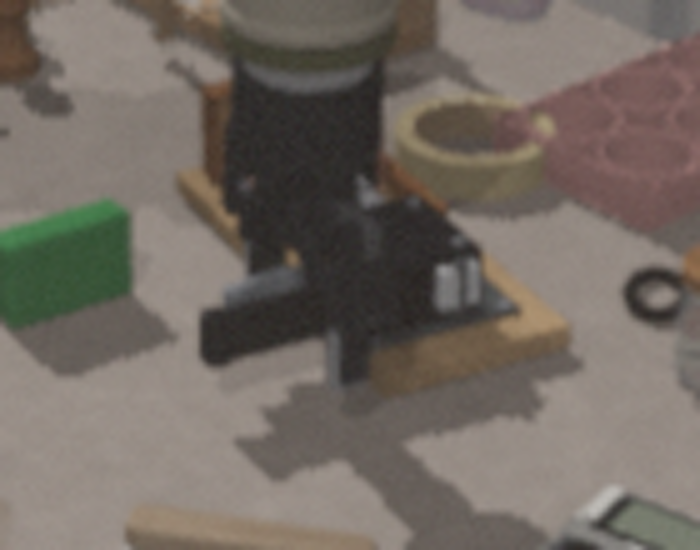

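The bars stand flush together against the stop, and the tool holds steady at jig y = -76.1 mm with about 8 N on the trigger. Two estimates put the spring at 8 to 9 mm: tooth-counting gives about 8.9 mm, and the force matches about 8. I hand in.

```bash
python3 -c "
from plant import robot
print(robot.sign_off()); s=robot.state(); print(s['time_s'],s['wrist_force'],s['tcp_pos'])"
```

```text
the job is handed in; nothing more can be done
None
the job is handed in; nothing more can be done
```

I set the timer, pumped the clamp until the two bars were pressed together against the stop, and handed in at about 14 s (limit 54 s) while still pushing the trigger. The system gave no verdict.

- **Timer:** I pressed left, middle and right in that order, each fully down. The tool reached z of about 27 mm and each key bottomed with 30–45 N before I released it. I did not check the keys again afterwards.
- **Clamp:** I made four full pumps with one finger on the front of the trigger, not squeezing against the grip. The fourth left the spring only about 5 mm short. I let the trigger out and squeezed again part way, watching the force.
- **Last checks:** Depth profiles and pictures showed both bars square, touching each other and against the stop. The trigger was held steady about 0.2 rad in.
- **Spring pressure:** The coil was hidden by the arm, so I did not see the 8 mm directly:
    - Counting teeth gave about 8.9 mm.
    - The force on the trigger averaged about 8 N, with readings from 6.6 to 8.9 N. That fits about 8 mm, give or take 1.5.
    - A tooth count of 4.9 mm was also possible, still in range, but the force did not fit it.

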